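# Make the label printer ready after a roll change

## Robot

A 6-joint arm with a two-finger parallel gripper is mounted at the origin on a cart in front of the work surface, level with it; the furniture and walls round the work are solid. World frame = base frame: x ahead of the robot, y to its left, z up, the work surface at z = 0. Lengths are in m, angles in rad, forces in N, time in s.
With the tool pointing down it reaches from about 0.425 to 0.95 m from the base axis. Payload 3.5 kg.
Tool frame: the origin (TCP) lies on the centre line of the jaws, within the pads' length; the fingertips stand 17 mm ahead of it and the grasp point (between the pads) lies 2 mm behind it; z points along the fingers, y is the line along which they close (so a half turn about z gives the same grasp; the last joint's range is limited). The gripper opens to 85 mm and grips with 20 to 120 N. Pads are 22 mm wide; open, the fingers measure 114 mm over their backs; the gripper's body (76 mm by 85 mm) begins 54 mm behind the grasp point. The pads swing forward as they close: fully open they stand 13 mm farther back than shut.
Start: joints at [1.063, 0.286, 1.577, -0, 1.279, -0.15], TCP at [0.236, 0.632, 0.248] pointing down, gripper open.
Joint ranges: [-2.77, 2.77], [-0.9, 2.22], [0.21, 2.48], [-1.53, 4.67], [0.24, 2.81], [-2.84, 2.84]. Speed limits (rad/s): [2.79, 2.79, 3.14, 3.14, 3.14, 3.14].

## Interface

Orientations are given as a unit quaternion [x, y, z, w].
In Python, from plant import ctrl gives the robot as it stands. The module is installed in compiled form; this text tells all that it offers.
- The arm moves only by the tool drive_tool, never from a script. Its argument "moves" is a list of rows, each a list of 3 entries, a list of its own where there are three numbers: the turn, a rotation vector about the tool's x, y, z in rad, then the shift along the tool's x, y, z in m, then the finger opening in m, from 0 to 0.0854. A call has 1 to 5 rows; each row shifts and turns the commanded pose from where the row before left it, along the tool's axes as they then stand; what a row does not reach is not made up. A row lasts 1/8 s, in which the tool goes at most 62.5 mm and 10.7 degrees, less where a joint would pass 70% of its speed; a pose out of reach is approached as far as the arm can. A call with a gripper value outside its range is refused whole. The fingers move at their own pace and stop on an object; "grip_force" is the grip in N (left out, the last holds). Time passes only in rows, so rows that do not move let the fingers close. It gives the time, the measured TCP pose, the force, the opening and the grip force at its end, in the units of the state.
- ctrl.get_state(): the state, without advancing time (a new reading comes with each control period).
- ctrl.read_camera(name): name is "scene" or "side" or "wrist"; returns a dict with "image" (480x640x3 uint8, red, green, blue), "fx", "fy", "cx", "cy" (pixels), "R" (3x3) and "t" (3): a world point X has camera coordinates R X + t. Camera axes: x right, y down, z forward; pixel columns grow to the right and rows downward; lengths in m; the calibration is good to about 2 mm. The wrist camera is an equidistant fisheye: a pixel r from the principal point sees the ray r / f radians off the axis. A picture is of the moment at which its call begins. There is no depth.
- ctrl.sign_off(): hands the job in; it is judged then, once.
The state is a dict: "time": time; "qpos": joint angles; "dq": joint speeds; "joint_efforts": joint torques, N m; "eef_pos": TCP position; "tcp_rot": TCP orientation; "contact_force": force on the tool from outside, world axes, zero at the start; "wrist_torque": the same for the moment, N m; "opening": opening from 0.0 (shut) to 1.0 (fully open); "finger_force": force on a finger pad.
Only numpy, scipy, OpenCV 4.12 (cv2) and the standard library are available. Lean on these libraries where they do the work, as an engineer would, in place of code of your own. Each camera call takes 0.05 s, during which the arm holds its last target. There are 200 camera calls.

## Task

A fresh roll has just been put in the label printer, beside the jars that wait for labels. With the fingers shut, press the printer's open cover down until the latch catches and it stays shut by itself, then press the raised far end of the power rocker down so that it snaps over to on, and then press the large square feed key fully down, hold it there for two seconds so that the printer measures the new labels, and let it go. Only press, grasp and lift nothing; leave the small round pause key alone and do not shove the printer or the jars and marker beside it.

Things in the scene. Friction and masses are not known exactly. Their poses are not given: they have to be found in the camera images.
- printer: Grey label printer on rubber feet, loose, 2 kg, 200 deep (x) x 180 wide (y) x 100 mm high. Origin: centre of its underside; front (label slot) faces its -x, z up. Left (+y): roll bay under the cover. Right (y -89 to -31): control housing, top at z 100, with a row at y -60: rocker (x 34), square feed key (x -30), round pause key (x -77). Deck before the cover: z 84, with a black latch.
- cover (a joint): Cover of the roll bay, grey frame with clear window, 140 long x 116 wide x 7 mm, hinged at its rear edge. 0 = shut, top level with the control housing; grows as the front rises; starts at 0.6 to 0.9 rad. A light spring lifts it to about 0.5 rad unless latched. Takes 2 N to push down; in the last 0.08 rad it meets the latch: 4 to 8 N at cover_press, then it snaps past and stays under 0.01.
- cover_press (a point): Point on the upper (outer) face of the cover's solid front bar (36 mm wide along the printer's x), on the cover's centre line, 120 mm from the hinge axis, where to press; it moves with the cover. The front edge of the cover lies 20 mm beyond it.
- cover_hinge (a point): Middle of the cover's hinge axis (printer frame 78, 28, 94 mm); its axes turn with the cover: -x runs from the hinge to the front edge, z is out of the outer face, which lies 6 mm above the axis.
- latch_tab (a point): Top of the black ribbed spring latch, 26 mm wide, on the deck before the cover's front edge (printer frame -81, 28, 92.5 mm). The cover pushes it aside by itself; it need not be touched (pushing it towards the front would free the cover).
- rocker (a joint): Black power rocker, 40 (along the printer's x) x 25 mm, tilting about the printer's y axis: 0 = off (far end, towards +x, raised), 0.36 rad = on (far end down, near end raised). It snaps over past 0.18 and stays. Takes 3 to 5 N at rocker_on_end.
- rocker_on_end (a point): Point on the top of the rocker's far end, about 14 mm behind its pivot, marked with a small line; off, it stands about 9 mm above the housing's top, and goes down 6 mm to the on position, where it is still about 3 mm above the housing.
- feed_key (a joint): Feed key: black, square, 27 x 27 mm, in the middle of the row. 0 = up, 4 mm = fully down (its top then still stands 3 mm above the housing); sprung, about 2 N to start and 5 N fully down; comes up when let go.
- feed_top (a point): Centre of the feed key's top face.
- pause_key (a joint): Pause key: black, small, round, 16 mm across, nearest to the front, 47 mm in front of the feed key. 0 = up, 3 mm = down. Not to be pressed.
- jar_a: Black screw-lid jar, 46 across x 40 mm high, standing loose on the counter to the right of the printer. Origin: centre of its underside.
- jar_b: A second such black jar, 46 across x 40 mm high, loose. Origin: centre of its underside.
- marker: Black chalk marker, 87 x 17 x 16 mm, lying loose on the counter just left of the printer (not the one farther left by the glass jar). Origin: centre of its underside.

How it is judged:
By the outcome, as a careful person would: the job done as asked, in the order asked, and still so for the second after the job is handed in, with the robot touching nothing.
It also fails if it takes over 51 s, if anything falls off the work surface, if the arm or the gripper's body presses on something with over 40 N, if the wrist force passes 120 N, or if a joint passes its speed limit or range.

## Working session

There is one attempt and no reset: what is moved stays moved. The work goes in short steps, Python scripts to look and compute and a tool call to move; the robot and the scene stay as the last step left them, time stands still between calls to the robot, and variables do not carry over. Pictures are saved under pics/ and viewed, at most 10 in all, crops included, and the job is handed in when it is done.

Besides the shell and the picture viewer there is one more tool, called after "Call:" as a command line: name --argument value ..., lists and objects as JSON in quotes. drive_tool: Moves the arm, as the interface text tells. Its arguments: {"type":"object","properties":{"moves":{"type":"array","items":{"type":"array"}},"grip_force":{"type":"number"}},"required":["moves"]}

```bash
mkdir -p pics; python3 - <<'E'
from plant import ctrl
import cv2,numpy as np
s=ctrl.get_state();print(s['time'],s['eef_pos'],s['tcp_rot'],s['contact_force'])
for n in("scene","side"):
    c=ctrl.read_camera(n);cv2.imwrite(f"pics/{n}0.png",c["image"][...,::-1]);print(n,c["fx"],c["fy"],c["cx"],c["cy"],np.round(c["R"],4).tolist(),c["t"])
    print(-np.array(c["R"]).T@np.array(c["t"]))
E
```

```text
0.0 [0.23604866 0.63170425 0.24691948] [ 1.77959840e-01  9.84037010e-01 -1.13951907e-03 -3.98442691e-04] [-0.18123382 -0.42047503  0.56506787]
scene 488.0079904048592 488.0079904048592 324.7543768814252 239.57083892989795 [[0.584, -0.8117, -0.0057], [-0.4044, -0.2848, -0.8691], [0.7039, 0.5099, -0.4946]] [-0.05774122  0.40023278  0.34513555]
[-0.04736157 -0.10885726  0.5182141 ]
side 538.9077129085048 538.9077129085048 316.96360340932245 244.7088569256869 [[-0.9871, -0.1582, -0.024], [-0.0543, 0.472, -0.8799], [0.1505, -0.8673, -0.4745]] [ 0.59683321 -0.00946466  1.26218352]
[0.39864464 1.19358582 0.60484878]
```

View pics/scene0.png

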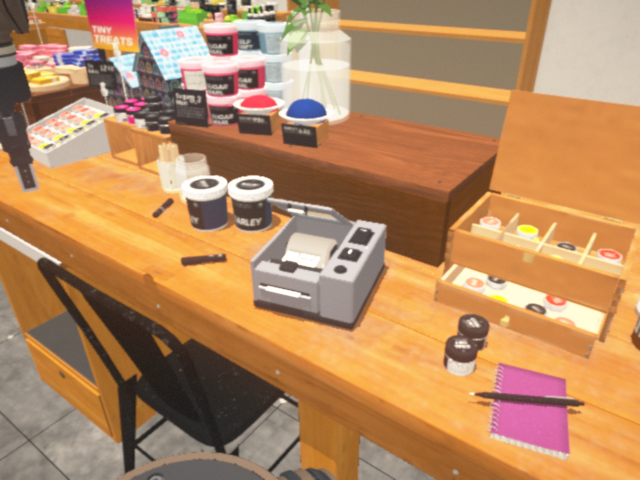

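View pics/side0.png

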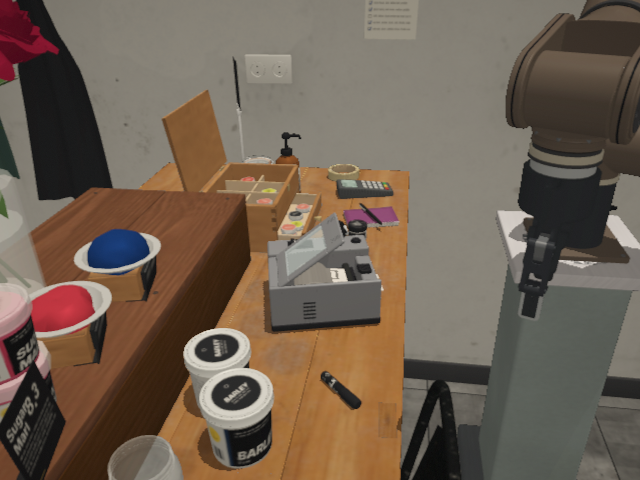

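The scene view shows the printer at about (320,265) with its cover raised. The rocker, feed and pause keys run from about (370,230) to (340,270), and the jars stand at (460,350), to the right and well clear. The side view shows the raised cover at about (310,245). Next I'll zoom in and find the keys.

```bash
cat > h.py <<'E'
import numpy as np,cv2
from plant import ctrl
def ray(c,u,v):
    R=np.array(c["R"]);d=R.T@np.array([(u-c["cx"])/c["fx"],(v-c["cy"])/c["fy"],1]);return -R.T@np.array(c["t"]),d
def onz(c,u,v,z):
    o,d=ray(c,u,v);return o+d*(z-o[2])/d[2]
def proj(c,X):
    p=np.array(c["R"])@X+np.array(c["t"]);return np.array([c["cx"]+c["fx"]*p[0]/p[2],c["cy"]+c["fy"]*p[1]/p[2]])
E
python3 - <<'E'
from h import *
c=ctrl.read_camera("scene");im=c["image"];x0,y0=240,190
g=im.max(2);m=(g<70).astype(np.uint8);m[:y0]=0;m[340:]=0;m[:,:x0]=0;m[:,400:]=0
n,l,st,ce=cv2.connectedComponentsWithStats(m)
for i in range(1,n):
    if st[i,4]>15: print(st[i],ce[i].round(1),onz(c,*ce[i],.106).round(4))
cv2.imwrite("pics/sc1.png",cv2.resize(im[190:330,240:400,::-1],None,fx=4.2,fy=4.2,interpolation=cv2.INTER_CUBIC))
E
```

```text
(no output)
```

View pics/sc1.png

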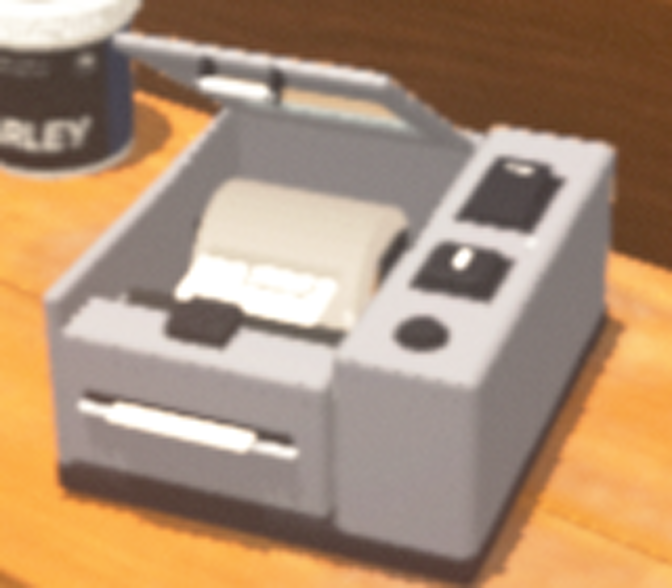

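The zoomed crop shows the housing top with corners at about (335,358), (475,388), (612,148) and (495,128). The rocker's mark is at (518,168), the feed key at (462,265), the pause key at (421,333) and the latch at (205,320).

```bash
python3 - <<'E'
from h import *
c=ctrl.read_camera("scene")
pts=[((335,358),(-100,-31,100)),((475,388),(-100,-89,100)),((612,148),(100,-89,100)),((495,128),(100,-31,100)),((421,333),(-77,-60,103)),((205,312),(-81,28,92)),((47,298),(-100,89,100)),((518,168),(48,-60,109)),((463,260),(-30,-60,107))]
P=[];W=[]
for (u,v),p in pts:
    w=onz(c,240+(u+.5)/4.2-.5,190+(v+.5)/4.2-.5,p[2]/1000);P.append(p);W.append(w)
P=np.array(P)/1000;W=np.array(W)
a=P[:,:2]-P[:,:2].mean(0);b=W[:,:2]-W[:,:2].mean(0)
th=np.arctan2((a[:,0]*b[:,1]-a[:,1]*b[:,0]).sum(),(a*b).sum())
R=np.array([[np.cos(th),-np.sin(th)],[np.sin(th),np.cos(th)]]);t=W[:,:2].mean(0)-R@P[:,:2].mean(0)
print(th,t);print(np.c_[W[:,:2],W[:,:2]-(P[:,:2]@R.T+t)].round(4))
cd=ctrl.read_camera("side");
for q in [(78,28,94),(48,-60,109),(-30,-60,107),(-100,89,100),(100,89,100),(-100,-31,84)]:
    X=np.r_[R@np.array(q[:2])/1000+t,q[2]/1000];print(q,X.round(4),proj(cd,X).round(1),np.hypot(*X[:2]).round(3))
for ang in (.6,.7,.8,.9):
    ex=[-.14*np.cos(ang)+.006*-0+.078,.14*np.sin(ang)+.094]
    print(ang,[proj(cd,np.r_[R@np.array([ex[0],y])+t,ex[1]]).round(1) for y in(.086,-.03)],[proj(c,np.r_[R@np.array([ex[0],y])+t,ex[1]]).round(1) for y in(.086,-.03)])
cv2.imwrite("pics/sd1.png",cv2.resize(cd["image"][205:340,255:395,::-1],None,fx=4.2,fy=4.2,interpolation=cv2.INTER_CUBIC))
E
```

```text
0.25653078616013797 [0.5414014  0.32287438]
[[ 4.540e-01  2.650e-01  1.500e-03 -2.500e-03]
 [ 4.674e-01  2.127e-01  1.000e-04  1.300e-03]
 [ 6.557e-01  2.635e-01 -5.000e-03  1.400e-03]
 [ 6.424e-01  3.153e-01 -3.600e-03 -3.000e-03]
 [ 4.822e-01  2.461e-01  1.000e-04  8.000e-04]
 [ 4.603e-01  3.321e-01  4.400e-03  2.700e-03]
 [ 4.235e-01  3.798e-01  1.400e-03 -3.800e-03]
 [ 6.024e-01  2.788e-01 -7.000e-04  1.800e-03]
 [ 5.294e-01  2.585e-01  1.800e-03  1.300e-03]]
(78, 28, 94) [0.6097 0.3697 0.094 ] [281.1 271.5] 0.713
(48, -60, 109) [0.6031 0.277  0.109 ] [294.2 241. ] 0.664
(-30, -60, 107) [0.5276 0.2572 0.107 ] [333.5 239.2] 0.587
(-100, 89, 100) [0.4221 0.3836 0.1   ] [383.7 279.3] 0.57
(100, 89, 100) [0.6155 0.4343 0.1   ] [269.5 287.6] 0.753
(-100, -31, 84) [0.4525 0.2675 0.084 ] [370.8 254. ] 0.526
0.6 [array([348.3, 244.2]), array([339.2, 215.2])] [array([264.9, 204. ]), array([331.1, 215. ])]
0.7 [array([343.4, 238.7]), array([334.6, 210.1])] [array([266.8, 195.7]), array([332.9, 206.4])]
0.8 [array([337.7, 233.6]), array([329.5, 205.3])] [array([269. , 187.8]), array([335. , 198.1])]
0.9 [array([331.3, 229.1]), array([323.7, 201.1])] [array([271.5, 180.3]), array([337.3, 190.2])]
```

View pics/sd1.png

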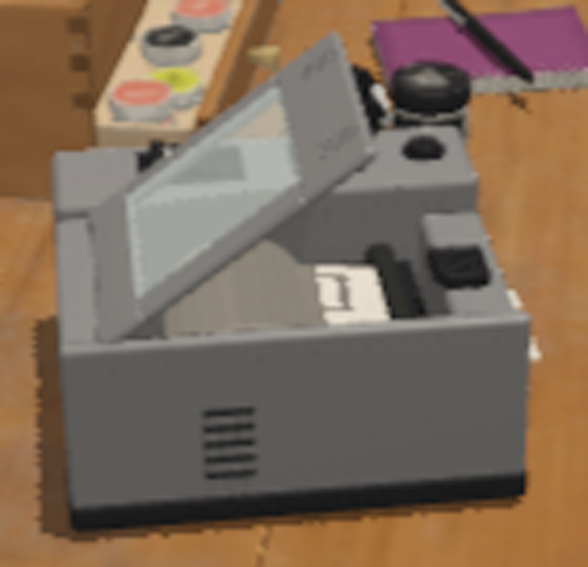

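The side view agrees with the fit to within about 3 mm. The cover's front corners give an angle of about 0.67 rad, with printer yaw 0.257 at (0.541, 0.323). I'll align the tool with the printer, shut the fingers and go above the cover.

Call:
drive_tool --moves '[[[0,0,-0.154],[0,0,0],0],[[0,0,-0.154],[0,0,0],0],[[0,0,-0.154],[0,0,0],0],[[0,0,-0.152],[0,0,0],0],[[0,0,0],[-0.023,-0.0387,0],0]]' --grip_force 20

```text
time: 0.88
eef_pos: [0.267, 0.6015, 0.248]
tcp_rot: [-0.13, 0.991, 0.0, -0.0]
contact_force: [0.6, 0.5, -0.1]
opening: -0.002
finger_force: 0.0
```

Call:
drive_tool --moves '[[[0,0,0],[-0.023,-0.0387,0],0],[[0,0,0],[-0.023,-0.0387,0],0],[[0,0,0],[-0.023,-0.0387,0],0],[[0,0,0],[-0.023,-0.0387,0],0],[[0,0,0],[-0.023,-0.0387,0],0]]'

```text
time: 1.5
eef_pos: [0.4295, 0.4415, 0.2483]
tcp_rot: [-0.128, 0.992, 0.0, 0.0]
contact_force: [0.0, 0.5, -0.1]
opening: 0.001
finger_force: 0.0
```

Call:
drive_tool --moves '[[[0,0,0],[-0.023,-0.0387,0],0],[[0,0,0],[-0.023,-0.0387,0],0],[[0,0,0],[-0.023,-0.0387,0],0],[[0,0,0],[0,0,0],0]]'

```text
time: 2.0
eef_pos: [0.5268, 0.3455, 0.2481]
tcp_rot: [-0.126, 0.992, -0.0, 0.0]
contact_force: [0.6, 0.7, -0.2]
opening: 0.002
finger_force: 0.0
```

```bash
python3 - <<'E'
from h import *
s=ctrl.get_state();print(s['time'],s['eef_pos'],s['tcp_rot'],s['contact_force'],s['opening'])
c=ctrl.read_camera("wrist");cv2.imwrite("pics/w1.png",c["image"][...,::-1]);print(c["fx"],c["cx"],c["cy"],c["R"],c["t"])
E
```

```text
2.0 [0.52679696 0.34549627 0.24811049] [-1.25633803e-01  9.92076656e-01 -2.34322420e-04  3.07234923e-05] [ 0.64897171  0.7080096  -0.15824252] 0.0024116664515081315
371.64829954431775 317.2944355298248 245.197436586448 [[-2.49509507e-01  9.68372261e-01 -4.12794832e-04]
 [ 9.24799296e-01  2.38408943e-01  2.96491885e-01]
 [ 2.87212931e-01  7.35957919e-02 -9.55035283e-01]] [-0.20250052 -0.60740998  0.20199575]
```

View pics/w1.png

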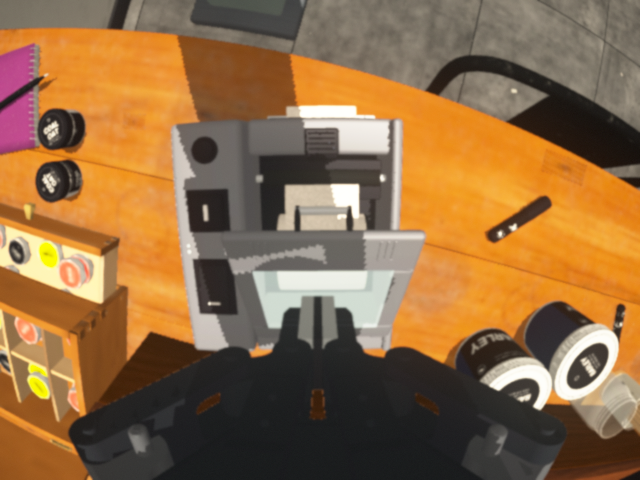

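The wrist view shows the pause key at (204,150), the feed key spanning (188–230, 191–232), the rocker's mark at (213,303) and the latch at (321,141). The cover's front edge runs from (220,233) to (424,231), and the shut fingertips are at (318,300). I'll work these into positions.

```bash
cat >> h.py <<'E'
def wz(c,u,v,z):
    d=np.array([u-c["cx"],v-c["cy"]]);r=np.hypot(*d);a=r/c["fx"];R=np.array(c["R"])
    d=R.T@np.r_[d/r*np.sin(a),np.cos(a)];o=-R.T@np.array(c["t"]);return o+d*(z-o[2])/d[2]
E
python3 - <<'E'
from h import *
c=ctrl.read_camera("wrist")
pts=[((204,150),(-77,-60,103)),((209,211.5),(-30,-60,107)),((213,303),(48,-60,109)),((321,141),(-81,28,92.5)),((173,126),(-100,-89,100)),((402,121),(-100,89,100))]
P=np.array([p for _,p in pts])/1000;W=np.array([wz(c,*q,p[2]/1000) for q,p in pts])
a=P[:,:2]-P[:,:2].mean(0);b=W[:,:2]-W[:,:2].mean(0)
th=np.arctan2((a[:,0]*b[:,1]-a[:,1]*b[:,0]).sum(),(a*b).sum())
R=np.array([[np.cos(th),-np.sin(th)],[np.sin(th),np.cos(th)]]);t=W[:,:2].mean(0)-R@P[:,:2].mean(0)
print(th,t);print(np.c_[W,W[:,:2]-(P[:,:2]@R.T+t)].round(4))
for a in(.55,.6,.65,.7,.75):
    z=.094+.14*np.sin(a)+.006*np.cos(a);x=.078-.14*np.cos(a)+.006*np.sin(a)
    print(a,x,[((wz(c,*q,z)[:2]-t)@R).round(4) for q in((220,233),(424,231))])
p=(ctrl.get_state()["eef_pos"][:2]-t)@R;print("tcp in printer",p)
E
```

```text
0.2479386394226568 [0.54234921 0.32570957]
[[ 4.826e-01  2.483e-01  1.030e-01  2.000e-04 -3.000e-04]
 [ 5.266e-01  2.624e-01  1.070e-01 -1.400e-03  2.200e-03]
 [ 5.999e-01  2.782e-01  1.090e-01 -3.700e-03 -1.100e-03]
 [ 4.568e-01  3.312e-01  9.250e-02 -1.000e-04 -1.700e-03]
 [ 4.698e-01  2.187e-01  1.000e-01  2.500e-03  3.800e-03]
 [ 4.260e-01  3.846e-01  1.000e-01  2.500e-03 -2.900e-03]]
0.55 -0.03821730971474686 [array([-0.032 , -0.0319]), array([-0.0339,  0.0852])]
0.6 -0.03415913124698476 [array([-0.0335, -0.0303]), array([-0.0354,  0.0834])]
0.65 -0.029820613362451596 [array([-0.0351, -0.0288]), array([-0.0369,  0.0817])]
0.7 -0.02521260009640226 [array([-0.0365, -0.0273]), array([-0.0383,  0.0801])]
0.75 -0.020346609082194933 [array([-0.0379, -0.0259]), array([-0.0396,  0.0785])]
tcp in printer [-0.01161323  0.02549426]
```

Call:
drive_tool --moves '[[[0,0,0],[0.001,0.002,0.025],0],[[0,0,0],[0.001,0,0.023],0],[[0,0,0],[0.005,0,0.01],0],[[0,0,0],[0.004,0,0.008],0],[[0,0,0],[0.004,0,0.009],0]]'

```text
time: 2.72
eef_pos: [0.5099, 0.3465, 0.1742]
tcp_rot: [-0.128, 0.992, 0.0, 0.001]
contact_force: [0.2, 0.6, 1.1]
opening: -0.0
finger_force: 0.4
```

Call:
drive_tool --moves '[[[0,0,0],[0.004,0,0.009],0],[[0,0,0],[0.003,0,0.009],0],[[0,0,0],[0.003,0,0.009],0],[[0,0,0],[0.002,0,0.007],0],[[0,0,0],[0.001,0,0.005],0]]'

```text
time: 3.35
eef_pos: [0.4973, 0.3426, 0.1339]
tcp_rot: [-0.128, 0.992, 0.0, 0.0]
contact_force: [0.6, 0.6, 1.4]
opening: 0.002
finger_force: 0.6
```

Call:
drive_tool --moves '[[[0,0,0],[0.001,0,0.004],0],[[0,0,0],[0.001,0,0.003],0],[[0,0,0],[0,0,0.003],0],[[0,0,0],[0,0,0.003],0]]'

```text
time: 3.85
eef_pos: [0.4955, 0.3421, 0.1234]
tcp_rot: [-0.128, 0.992, -0.0, -0.0]
contact_force: [-5.0, -2.0, 10.7]
opening: -0.0
finger_force: 5.8
```

Call:
drive_tool --moves '[[[0,0,0],[0,0,0.002],0],[[0,0,0],[0,0,0.001],0],[[0,0,0],[0,0,0.001],0]]'

```text
time: 4.22
eef_pos: [0.4951, 0.342, 0.1169]
tcp_rot: [-0.128, 0.992, -0.0, -0.0]
contact_force: [-1.7, -1.2, 5.5]
opening: -0.0
finger_force: 3.0
```

Call:
drive_tool --moves '[[[0,0,0],[0,0,0.001],0],[[0,0,0],[0,0,0.0005],0],[[0,0,0],[0,0,0],0]]'

```text
time: 4.6
eef_pos: [0.4951, 0.342, 0.1169]
tcp_rot: [-0.128, 0.992, -0.0, -0.001]
contact_force: [-3.6, -1.3, 7.8]
opening: -0.002
finger_force: 3.8
```

Call:
drive_tool --moves '[[[0,0,0],[0,0,-0.004],0],[[0,0,0],[0,0,-0.03],0],[[0,0,0],[0,-0.03,-0.05],0],[[0,0,0],[0,-0.05,-0.03],0],[[0,0,0],[0,0,0],0]]'

```text
time: 5.22
eef_pos: [0.518, 0.2629, 0.2332]
tcp_rot: [-0.126, 0.992, 0.0, 0.003]
contact_force: [0.3, 0.6, -0.1]
opening: -0.0
finger_force: 0.0
```

```bash
python3 - <<'E'
from h import *
s=ctrl.get_state();print(s['time'],s['eef_pos'],s['contact_force'])
c=ctrl.read_camera("wrist");w=c["image"]
d=ctrl.read_camera("side")["image"][205:340,255:395]
cv2.imwrite("pics/w2.png",np.hstack([w[:,130:510],cv2.resize(d,(400,480),interpolation=cv2.INTER_CUBIC)])[...,::-1])
E
```

```text
5.225 [0.51800325 0.26288713 0.23315785] [ 0.28201721  0.59752887 -0.12180753]
```

View pics/w2.png

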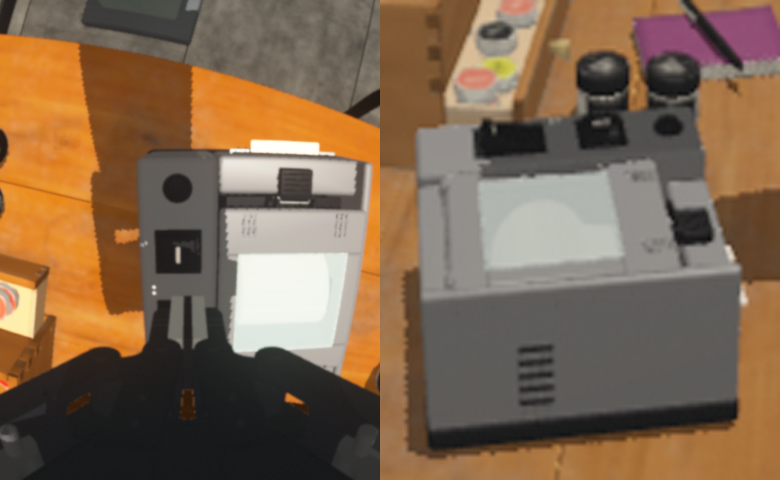

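The cover is shut and flush in both views, and the printer has not moved. The wrist image shows the pause key at (307,187), the feed key at (308,251) and the latch at (425,184).

```bash
python3 - <<'E'
from h import *
c=ctrl.read_camera("wrist")
pts=[((307,187),(-77,-60,103)),((308,251),(-30,-60,107)),((425,184),(-81,28,92.5)),((269,157),(-100,-89,100))]
P=np.array([p for _,p in pts])/1000;W=np.array([wz(c,*q,p[2]/1000) for q,p in pts])
for th in(.252,):
    R=np.array([[np.cos(th),-np.sin(th)],[np.sin(th),np.cos(th)]]);T=W[:,:2]-P[:,:2]@R.T;print(T.round(4));t=T[:3].mean(0)
s=ctrl.get_state();p=(s["eef_pos"][:2]-t)@R;print("tcp in printer",p,t,s["eef_pos"])
E
```

```text
[[0.5385 0.3244]
 [0.5359 0.3244]
 [0.541  0.3223]
 [0.5402 0.3279]]
tcp in printer [-0.03759259 -0.05117028] [0.53848973 0.32372466] [0.51484334 0.26479717 0.22834881]
```

Call:
drive_tool --moves '[[[0,0,0],[-0.04,-0.0045,0.01],0],[[0,0,0],[-0.04,-0.004,0.02],0],[[0,0,0],[-0.01,0,0.03],0],[[0,0,0],[0,0,0.028],0],[[0,0,0],[0,0,0],0]]'

```text
time: 6.0
eef_pos: [0.6015, 0.2796, 0.1361]
tcp_rot: [-0.128, 0.992, -0.001, -0.005]
contact_force: [-0.5, 0.4, -0.4]
opening: -0.0
finger_force: 0.0
```

```bash
python3 - <<'E'
from h import *
s=ctrl.get_state();print(s['time'],s['eef_pos'],s['contact_force'])
th=.252;R=np.array([[np.cos(th),-np.sin(th)],[np.sin(th),np.cos(th)]]);print((s["eef_pos"][:2]-np.array([.540,.324]))@R)
w=ctrl.read_camera("wrist")["image"];a=ctrl.read_camera("side")["image"][190:290,260:400];b=ctrl.read_camera("scene")["image"][180:280,290:430]
r=lambda i:cv2.resize(i,(560,400),interpolation=cv2.INTER_CUBIC)[:300]
cv2.imwrite("pics/w3.png",np.vstack([r(b),r(a)])[...,::-1])
E
```

```text
6.0 [0.60146329 0.2795609  0.13612831] [-0.52355859  0.37836914 -0.43327973]
[ 0.04844152 -0.05836086]
```

View pics/w3.png

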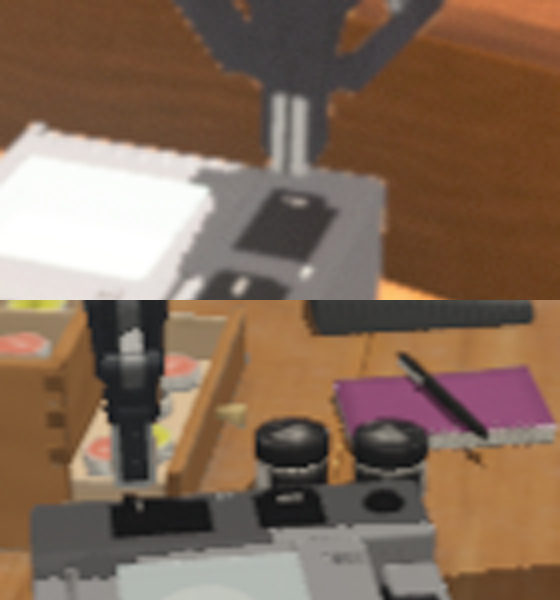

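The fingertip stands about 10 mm above the far end of the rocker and in line with its mark: (290,172) against the mark at (293,203) in the scene crop. I'll press straight down.

Call:
drive_tool --moves '[[[0,0,0],[0,-0.001,0.005],0],[[0,0,0],[0,0,0.003],0],[[0,0,0],[0,0,0.002],0],[[0,0,0],[0,0,0.002],0],[[0,0,0],[0,0,0.001],0]]'

```text
time: 6.78
eef_pos: [0.605, 0.2783, 0.1287]
tcp_rot: [-0.128, 0.992, 0.0, -0.0]
contact_force: [-0.4, -0.1, -0.3]
opening: 0.002
finger_force: 0.0
```

Call:
drive_tool --moves '[[[0,0,0],[0,0,0.001],0],[[0,0,0],[0,0,0.001],0],[[0,0,0],[0,0,0],0]]'

```text
time: 7.15
eef_pos: [0.6052, 0.2784, 0.1269]
tcp_rot: [-0.128, 0.992, 0.0, 0.0]
contact_force: [-0.7, -0.2, 0.4]
opening: 0.0
finger_force: 0.0
```

Call:
drive_tool --moves '[[[0,0,0],[0,0,0.001],0],[[0,0,0],[0,0,0.001],0],[[0,0,0],[0,0,0.001],0],[[0,0,0],[0,0,0],0]]'

```text
time: 7.65
eef_pos: [0.6053, 0.2784, 0.1239]
tcp_rot: [-0.128, 0.992, 0.0, 0.0]
contact_force: [1.2, 0.2, 0.4]
opening: -0.002
finger_force: 0.8
```

Call:
drive_tool --moves '[[[0,0,0],[0,0,0.001],0],[[0,0,0],[0,0,0.001],0],[[0,0,0],[0,0,0.001],0],[[0,0,0],[0,0,0],0]]'

```text
time: 8.15
eef_pos: [0.6062, 0.2786, 0.1221]
tcp_rot: [-0.128, 0.992, 0.0, 0.002]
contact_force: [1.8, -0.4, 5.8]
opening: -0.002
finger_force: 2.9
```

Call:
drive_tool --moves '[[[0,0,0],[0,0,0.001],0],[[0,0,0],[0,0,0.001],0],[[0,0,0],[0,0,0],0]]'

```text
time: 8.52
eef_pos: [0.6063, 0.2786, 0.1219]
tcp_rot: [-0.128, 0.992, 0.0, 0.001]
contact_force: [-0.3, 0.3, 11.4]
opening: -0.003
finger_force: 5.6
```

Call:
drive_tool --moves '[[[0,0,0],[0,0,0.001],0],[[0,0,0],[0,0,0.001],0],[[0,0,0],[0,0,0],0]]'

```text
time: 8.9
eef_pos: [0.6064, 0.2787, 0.1217]
tcp_rot: [-0.128, 0.992, 0.0, 0.001]
contact_force: [-4.1, -2.0, 18.6]
opening: 0.001
finger_force: 8.2
```

Call:
drive_tool --moves '[[[0,0,0],[0,0,-0.006],0],[[0,0,0],[0,0,-0.03],0],[[0,0,0],[0.04,0,-0.01],0],[[0,0,0],[0.043,0,0],0],[[0,0,0],[0,0,0],0]]'

```text
time: 9.52
eef_pos: [0.5203, 0.2564, 0.1599]
tcp_rot: [-0.128, 0.992, -0.001, -0.004]
contact_force: [1.0, 0.0, -0.1]
opening: 0.003
finger_force: 0.0
```

Call:
drive_tool --moves '[[[0,0,0],[0,0,0],0]]'

```text
time: 9.65
eef_pos: [0.5246, 0.2572, 0.1621]
tcp_rot: [-0.128, 0.992, -0.0, -0.001]
contact_force: [0.1, -0.4, -0.3]
opening: 0.001
finger_force: 0.0
```

```bash
python3 - <<'E'
from h import *
s=ctrl.get_state();print(s['time'],s['eef_pos'],s['contact_force'])
th=.252;R=np.array([[np.cos(th),-np.sin(th)],[np.sin(th),np.cos(th)]]);print((s["eef_pos"][:2]-np.array([.540,.324]))@R)
a=ctrl.read_camera("side")["image"][200:300,260:400];b=ctrl.read_camera("scene")["image"][180:280,270:410]
r=lambda i:cv2.resize(i,(560,400),interpolation=cv2.INTER_CUBIC)[:300]
cv2.imwrite("pics/w4.png",np.vstack([r(b),r(a)])[...,::-1])
E
```

```text
9.65 [0.52455497 0.25723348 0.16209048] [ 0.05801326 -0.39006696 -0.26273261]
[-0.03160486 -0.06080666]
```

View pics/w4.png

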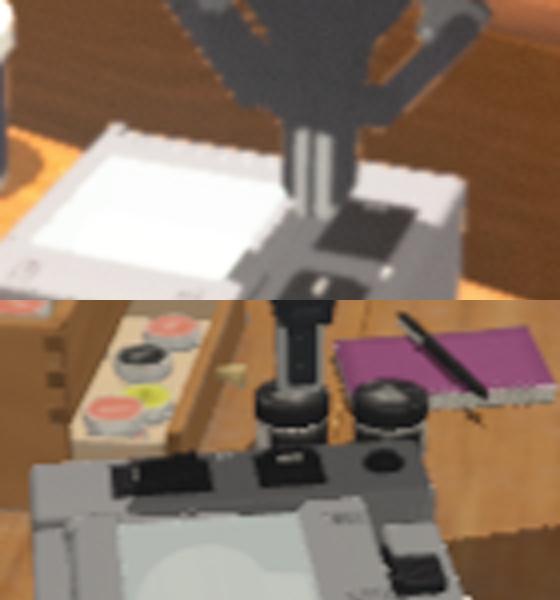

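The rocker has snapped to on: in the side crop its near end at (205,462) is now raised and its far end is down. The tip stands over the feed key at about (290,467), 2–3 mm too far to the front. I'll go down there.

Call:
drive_tool --moves '[[[0,0,0],[-0.002,0,0.015],0],[[0,0,0],[0,0,0.012],0],[[0,0,0],[0,0,0.006],0],[[0,0,0],[0,0,0.003],0],[[0,0,0],[0,0,0],0]]'

```text
time: 10.38
eef_pos: [0.5267, 0.2578, 0.1267]
tcp_rot: [-0.128, 0.992, -0.0, -0.0]
contact_force: [-0.0, -0.2, 0.5]
opening: -0.002
finger_force: 0.0
```

Call:
drive_tool --moves '[[[0,0,0],[0,0,0.002],0],[[0,0,0],[0,0,0.002],0],[[0,0,0],[0,0,0.001],0],[[0,0,0],[0,0,0],0]]'

```text
time: 10.88
eef_pos: [0.5271, 0.2579, 0.1225]
tcp_rot: [-0.128, 0.992, 0.0, 0.0]
contact_force: [-1.2, -0.7, 3.6]
opening: -0.0
finger_force: 1.6
```

Call:
drive_tool --moves '[[[0,0,0],[0,0,0.001],0],[[0,0,0],[0,0,0.001],0],[[0,0,0],[0,0,0.001],0],[[0,0,0],[0,0,0],0]]'

```text
time: 11.38
eef_pos: [0.5271, 0.2579, 0.12]
tcp_rot: [-0.128, 0.992, -0.0, 0.0]
contact_force: [-1.3, -1.1, 7.8]
opening: 0.003
finger_force: 3.9
```

Call:
drive_tool --moves '[[[0,0,0],[0,0,0.001],0],[[0,0,0],[0,0,0.001],0],[[0,0,0],[0,0,0],0]]'

```text
time: 11.75
eef_pos: [0.5272, 0.258, 0.1199]
tcp_rot: [-0.128, 0.992, -0.0, -0.0]
contact_force: [-6.1, -2.5, 15.6]
opening: -0.0
finger_force: 7.8
```

Call:
drive_tool --moves '[[[0,0,0],[0,0,0],0],[[0,0,0],[0,0,0],0],[[0,0,0],[0,0,0],0],[[0,0,0],[0,0,0],0],[[0,0,0],[0,0,0],0]]'

```text
time: 12.38
eef_pos: [0.5272, 0.258, 0.1199]
tcp_rot: [-0.128, 0.992, -0.0, 0.0]
contact_force: [-5.7, -1.9, 15.5]
opening: 0.002
finger_force: 7.8
```

Call:
drive_tool --moves '[[[0,0,0],[0,0,0],0],[[0,0,0],[0,0,0],0],[[0,0,0],[0,0,0],0],[[0,0,0],[0,0,0],0],[[0,0,0],[0,0,0],0]]'

```text
time: 13.0
eef_pos: [0.5271, 0.258, 0.1199]
tcp_rot: [-0.128, 0.992, -0.0, -0.0]
contact_force: [-5.8, -2.6, 15.7]
opening: -0.004
finger_force: 7.8
```

Call:
drive_tool --moves '[[[0,0,0],[0,0,0],0],[[0,0,0],[0,0,0],0],[[0,0,0],[0,0,0],0],[[0,0,0],[0,0,0],0],[[0,0,0],[0,0,0],0]]'

```text
time: 13.62
eef_pos: [0.5271, 0.2579, 0.1199]
tcp_rot: [-0.128, 0.992, -0.0, 0.0]
contact_force: [-5.9, -2.0, 14.2]
opening: 0.005
finger_force: 7.8
```

Call:
drive_tool --moves '[[[0,0,0],[0,0,0],0],[[0,0,0],[0,0,0],0],[[0,0,0],[0,0,-0.007],0],[[0,0,0],[0,0,-0.03],0],[[0,0,0],[0,0,-0.05],0]]'

```text
time: 14.25
eef_pos: [0.5247, 0.2571, 0.201]
tcp_rot: [-0.128, 0.992, -0.001, -0.004]
contact_force: [1.4, 0.7, 0.4]
opening: -0.002
finger_force: 0.0
```

Call:
drive_tool --moves '[[[0,0,0],[0,0,-0.03],0],[[0,0,0],[0,0,0],0],[[0,0,0],[0,0,0],0]]'

```text
time: 14.62
eef_pos: [0.5258, 0.2575, 0.2316]
tcp_rot: [-0.128, 0.992, -0.0, -0.002]
contact_force: [-0.7, -0.7, 0.2]
opening: 0.002
finger_force: 0.0
```

```bash
python3 - <<'E'
from h import *
s=ctrl.get_state();print(s['time'],s['eef_pos'],s['contact_force'])
a=ctrl.read_camera("side")["image"][200:340,250:400];b=ctrl.read_camera("scene")["image"][190:330,240:390]
r=lambda i:cv2.resize(i,(400,373),interpolation=cv2.INTER_CUBIC)
cv2.imwrite("pics/w5.png",np.hstack([r(b),r(a)])[...,::-1])
E
```

```text
14.625 [0.52576354 0.25752478 0.23160946] [-0.71147383 -0.74072067  0.24281043]
```

View pics/w5.png

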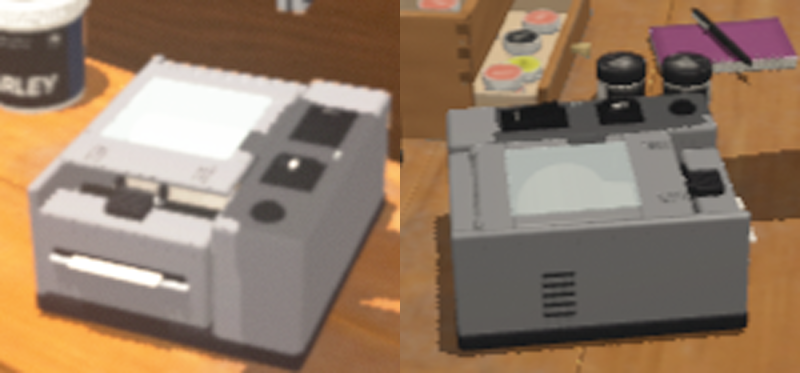

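Everything looks right: the rocker is on and the keys are up. One numeric check that the cover is flush before handing in.

```bash
python3 - <<'E'
from h import *
th=.252;R=np.array([[np.cos(th),-np.sin(th)],[np.sin(th),np.cos(th)]]);t=np.array([.540,.324])
S=ctrl.read_camera("scene");D=ctrl.read_camera("side");k=400/150
for a in(0,.04,.08):
  for y in(.086,-.03):
    X=np.r_[R@np.array([.078-.14*np.cos(a)+.006*np.sin(a),y])+t,.094+.14*np.sin(a)+.006*np.cos(a)]
    print(a,y,((proj(S,X)-[240,190])*k).round(),((proj(D,X)-[250,200])*k+[400,0]).round())
X=np.r_[R@np.array([-.1,.089])+t,.1];print("ref corner",((proj(S,X)-[240,190])*k).round(),((proj(D,X)-[250,200])*k+[400,0]).round())
im=np.hstack([S["image"][205:290,240:345],D["image"][215:300,290:395]])
cv2.imwrite("pics/w6.png",cv2.resize(im[...,::-1],None,fx=3.8,fy=3.8,interpolation=cv2.INTER_CUBIC))
E
```

```text
0 0.086 [ 53. 158.] [700. 214.]
0 -0.03 [225. 193.] [673. 130.]
0.04 0.086 [ 53. 150.] [700. 207.]
0.04 -0.03 [225. 185.] [673. 123.]
0.08 0.086 [ 53. 142.] [699. 200.]
0.08 -0.03 [226. 177.] [672. 117.]
ref corner [ 19. 187.] [758. 213.]
```

View pics/w6.png

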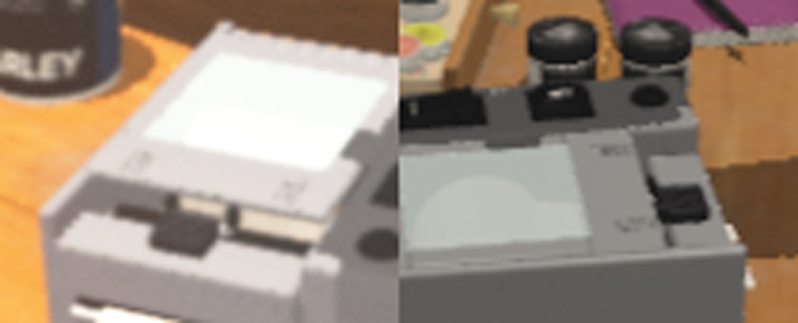

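The crop shows the cover's edges lying level with the side wall and the housing, tucked behind the latch. Left unlatched, the spring would have lifted it to 0.5 rad by now, so I'm handing in.

```bash
python3 -c "
from plant import ctrl
print(ctrl.sign_off())"
```

```text
the job is handed in; nothing more can be done
None
```

I've handed the job in: the cover is latched shut, the rocker is on, and the feed key was held fully down for just over two seconds and let go; the pause key, jars and marker were not touched and the printer did not visibly move.

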